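# Seal the jar of iron finds

## Task

Find the tilted glass jar that holds the rusty iron nails and screw its loose lid clockwise down onto the rubber seal until it is firmly hand-tight, so that the nails stay dry, without forcing it any further. The pottery sherds in the other two jars are still drying, so leave those lids loose just as they are, and leave everything else on the table where it lies.

Things in the scene. Friction and masses are not known exactly. Their poses are not given: they have to be found in the camera images.
- stand_a: left jar stand (+y side), fixed: grey base plate 140 x 100 x 8 mm with a steel wire holder in which a clear glass jar leans 28 degrees from vertical towards the stand's own -x side, which faces sideways across the table. Origin on the table straight below the middle of the jar's contents (67 mm up); z up. Stands b and c are alike
- lid_a_top (a point): centre of the flat top of stand_a's lid: a dark grey ribbed cylinder 58 mm across, 30 mm tall below this point. z points out of the jar along the lid's axis (28 degrees from vertical), x towards the small white mark on its top. Moves and turns with the lid
- lid_a_edge (a point): point on the upper edge of the lid of stand_a, 29 mm from its axis, on the side of the white mark
- stand_b: middle jar stand, as stand_a. Each jar is 84 mm across, 98 mm tall along its axis to the start of its sloping shoulder, then 12 mm of shoulder, then a neck 50 mm across. The lower edge of a closed lid is 6 mm above the neck's foot; a loose lid stands 4.6 to 6.9 mm higher
- lid_b_top (a point): the same point of stand_b's lid. All lids: clockwise seen from outside the jar closes; a lid comes down 12 mm per full turn (1.9 mm per rad) along its axis and cannot come off. Turning it takes a steady 0.25 N m and it stays where it is let go. It starts about 2.4 to 3.6 rad short of its rubber seal
- lid_b_edge (a point): point on the upper edge of the lid of stand_b, 29 mm from its axis, on the side of the white mark
- stand_c: right jar stand (-y side), as stand_a
- lid_c_top (a point): the same point of stand_c's lid. With the lid fully down on its seal this point is 161 mm above the table and 50 mm from the stand's origin towards its -x side
- lid_c_edge (a point): point on the upper edge of the lid of stand_c, 29 mm from its axis, on the side of the white mark
- iron_nails: ten rusty brown iron nails 60 mm long, lying inside one of the three jars, which one varies; origin in the middle of the heap, straight above the origin of that jar's stand (within 5 mm). The other two jars hold small pottery sherds: one white and cobalt-blue, one green-glazed and clay-brown
- bowl_sherd: large curved sherd of a green-glazed bowl, about 120 x 85 x 30 mm, lying hollow side up; bystander, fragile. Origin under its middle
- rim_sherd: curved sherd of green-glazed ware, about 95 x 75 x 17 mm, hollow side up; bystander, fragile. Origin under its middle
- dish_base: round green-glazed dish base, 124 mm across and 22 mm high; bystander, fragile. Origin under its centre
- flat_brush: flat brush with an orange wooden handle, 165 mm long, 34 mm wide, 14 mm high, lying flat; bystander. Origin on its underside, handle to its -x
- red_brush: flat brush with a red handle and black hair, 165 mm long, 34 mm wide, 14 mm high, lying flat; bystander. Origin on its underside, handle to its -x
- spatula: steel spatula with a black handle, 165 mm long, 18 mm wide, 14 mm high, lying flat; bystander. Origin on its underside, handle to its -x
- beaker: empty open glass beaker, 68 mm across and 85 mm tall; bystander, fragile. Origin under its centre
- seal_a (a joint): how far stand_a's lid has been turned clockwise past the point where it met its seal, squeezing the rubber, rad; 0 until then. The torque is 0.4 N m plus 3 N m per rad: about 1 N m (0.2 rad) is firmly hand-tight, over 2 N m (0.55 rad) is forcing it
- seal_b (a joint): the same for stand_b's lid. When let go, a lid tightened to 0.8 N m or more eases back to about 0.13 rad and stays there, sealed; one tightened to less than 0.65 N m is not sealed
- seal_c (a joint): the same for stand_c's lid

How it is judged:
On the way:
1. the lid of the jar with the iron nails has been run down until it bears on its rubber seal (((horizontal distance between iron_nails and stand_a below 0.03 m and z of lid_a_top in the frame of stand_a below 0.1613 m) or (horizontal distance between iron_nails and stand_b below 0.03 m and z of lid_b_top in the frame of stand_b below 0.1613 m) or (horizontal distance between iron_nails and stand_c below 0.03 m and z of lid_c_top in the frame of stand_c below 0.1613 m))), for 0.1 s.
At the end, for the whole second after the job is handed in: The lid of the jar that holds the iron nails is fully down (its top within 0.4 mm of its closed height, 161 mm above the table), its seal stays squeezed by 0.07 to 0.6 rad after it is let go, and it is at rest. The lids of the two jars of sherds are still loose (tops above 164 mm) (((horizontal distance between iron_nails and stand_a below 0.03 m and z of lid_a_top in the frame of stand_a below 0.1613 m and value of joint seal_a between 0.07 and 0.6 rad and velocity of joint seal_a between -0.05 and 0.05 rad/s and z of lid_b_top in the frame of stand_b above 0.164 m and z of lid_c_top in the frame of stand_c above 0.164 m) or (horizontal distance between iron_nails and stand_b below 0.03 m and z of lid_b_top in the frame of stand_b below 0.1613 m and value of joint seal_b between 0.07 and 0.6 rad and velocity of joint seal_b between -0.05 and 0.05 rad/s and z of lid_a_top in the frame of stand_a above 0.164 m and z of lid_c_top in the frame of stand_c above 0.164 m) or (horizontal distance between iron_nails and stand_c below 0.03 m and z of lid_c_top in the frame of stand_c below 0.1613 m and value of joint seal_c between 0.07 and 0.6 rad and velocity of joint seal_c between -0.05 and 0.05 rad/s and z of lid_a_top in the frame of stand_a above 0.164 m and z of lid_b_top in the frame of stand_b above 0.164 m))); the robot touches nothing.
It fails at once if a lid was forced: its seal squeezed more than 0.6 rad past first contact (over about 2.2 N m) (value of joint any of seal_a, seal_b, seal_c above 0.6 rad).
It fails at once if the lid of a jar of sherds was turned by more than about 0.25 rad ((horizontal distance between iron_nails and stand_a above 0.03 m and distance of lid_a_edge from where it was at the start of the episode above 0.007 m) or (horizontal distance between iron_nails and stand_b above 0.03 m and distance of lid_b_edge from where it was at the start of the episode above 0.007 m) or (horizontal distance between iron_nails and stand_c above 0.03 m and distance of lid_c_edge from where it was at the start of the episode above 0.007 m)).
It fails at once if something else on the table was pushed more than 25 mm from its place (distance of any of bowl_sherd, rim_sherd, dish_base, flat_brush, red_brush, spatula, beaker from where it was at the start of the episode above 0.025 m).
It also fails if it takes over 48 s, if anything falls off the work surface, if the arm or the gripper's body presses on something with over 40 N, if the wrist force passes 120 N, or if a joint passes its speed limit or range.

## Robot

A 6-joint arm with a two-finger parallel gripper is mounted at the origin on the work surface. World frame = base frame: x ahead of the robot, y to its left, z up, the work surface at z = 0. Lengths are in m, angles in rad, forces in N, time in s.
With the tool pointing down it reaches from about 0.35 to 0.925 m from the base axis. Payload 6.4 kg.
Tool frame: the origin (TCP) lies midway between the tips of the shut fingers; the grasp point (between the pads) lies 19 mm behind it; z points along the fingers, y is the line along which they close (so a half turn about z gives the same grasp; the last joint's range is limited). The gripper opens to 94 mm and grips with 3 to 60 N. Pads are 16 mm wide; open, the fingers measure 119 mm over their backs; the gripper's body (75 mm by 177 mm) begins 78 mm behind the grasp point.
Start: joints at [-0.174, 0.245, 1.558, -0, 1.339, -0.174], TCP at [0.65, 0, 0.205] pointing down, gripper open.
Joint ranges: [-3.13, 3.13], [-1.02, 2.26], [0.13, 2.54], [-0.95, 4.09], [0.21, 2.88], [-2.74, 2.74]. Speed limits (rad/s): [2.57, 2.57, 3.14, 3.14, 3.14, 3.14].

## Interface

Orientations are given as a rotation vector (axis times angle).
In Python, from workcell import r, optics, job gives the robot as it stands.
- The arm moves only by the tool step_arm, never from a script. Its argument "plan" is a list of rows, each a list of 5 numbers: the opening, from 0 (shut) to 1 (fully open), then the shift along the tool's x, y, z normalised to -1 to 1, where 1 is 10 cm, then the turn about the tool's z normalised to -1 to 1, where 1 is 360 degrees. A call has 1 to 12 rows; each row is the pose to reach, as a shift and turn from the pose commanded when the call began, along the tool's axes at that moment, turning the shorter way round; what a row does not reach only later rows make up. A row lasts 1/12 s, in which the tool goes at most 41.7 mm and 7.16 degrees, less where a joint would pass 70% of its speed; a pose out of reach is approached as far as the arm can. A call with a number of a shift or a turn outside -1 to 1 is refused whole. A call with a gripper value outside its range is refused whole. The fingers move at their own pace and stop on an object; "newtons" is the grip in N (left out, the last holds). Time passes only in rows, so rows that repeat a pose let the fingers close. It gives the time, the measured TCP pose, the force, the opening and the grip force at its end, in the units of the state.
- r.read_state(): the state, without advancing time (a new reading comes with each control period).
- optics.camera(name): name is "scene" or "side" or "wrist"; returns a dict with "frame" (384x512x3 uint8, red, green, blue), "mtx" (3x3 intrinsics, pixels), "dist_coeffs" ([k1, k2, p1, p2, k3] as OpenCV has them; the pictures are not rectified), "R" (3x3) and "t" (3): a world point X has camera coordinates R X + t. Camera axes: x right, y down, z forward; pixel columns grow to the right and rows downward; lengths in m; the calibration is good to about 2 mm. A picture is of the moment at which its call begins. There is no depth.
- job.job_done(): hands the job in; it is judged then, once.
The state is a dict: "time": time; "joint_positions": joint angles; "qd": joint speeds; "joint_efforts": joint torques, N m; "ee_pos": TCP position; "eef_rot": TCP orientation; "wrist_force": force on the tool from outside, world axes, zero at the start; "wrist_torque": the same for the moment, N m; "grip_width": opening from 0.0 (shut) to 1.0 (fully open); "grasp_force": force on a finger pad.
Only numpy, scipy, OpenCV 4.12 (cv2) and the standard library are available. Lean on these libraries where they do the work, as an engineer would, in place of code of your own. Each camera call takes 0.05 s, during which the arm holds its last target. There are 200 camera calls.

## Working session

There is one attempt and no reset: what is moved stays moved. The work goes in short steps, Python scripts to look and compute and a tool call to move; the robot and the scene stay as the last step left them, time stands still between calls to the robot, and variables do not carry over. Pictures are saved under pics/ and viewed, at most 10 in all, crops included, and the job is handed in when it is done.

Besides the shell and the picture viewer there is one more tool, called after ">>>" as name([rows], argument=value, ...), one row to a line, values as JSON. step_arm: Moves the arm, as the interface text tells. Scaled input: -1 to 1 covers 10 cm each way for a shift and 360 degrees each way for a turn. Its arguments: {"type":"object","properties":{"plan":{"type":"array","items":{"type":"array","items":{"type":"number","minimum":-1,"maximum":1}}},"newtons":{"type":"number"}},"required":["plan"]}

```bash
mkdir -p pics; python3 - <<'E'
from workcell import r, optics
import cv2,numpy as np,pickle
d={}
for n in ["scene","side","wrist"]:
    c=optics.camera(n); d[n]=c
    cv2.imwrite(f"pics/{n}0.png",c["frame"][:,:,::-1]); print(n,c["mtx"].tolist(),c["dist_coeffs"],(-c["R"].T@c["t"]).round(3),c["R"].round(2).tolist())
pickle.dump(d,open("d0.pkl","wb"))
s=r.read_state();print(s)
E
```

```text
scene [[376.7310654656767, 0.0, 259.57737873478703], [0.0, 376.7310654656767, 190.20770362379267], [0.0, 0.0, 1.0]] [-0.05839253  0.          0.          0.          0.        ] [ 0.979 -0.748  0.787] [[0.86, 0.5, 0.02], [0.32, -0.51, -0.8], [-0.39, 0.7, -0.6]]
side [[356.25829238957874, 0.0, 258.1918112863228], [0.0, 356.25829238957874, 189.05808710555615], [0.0, 0.0, 1.0]] [-0.04903802  0.          0.          0.          0.        ] [ 0.091 -0.697  0.79 ] [[0.81, -0.58, 0.01], [-0.36, -0.52, -0.77], [0.46, 0.62, -0.63]]
wrist [[325.97811658680786, 0.0, 255.15349189726047], [0.0, 325.97811658680786, 192.30363011594287], [0.0, 0.0, 1.0]] [-0.09497901  0.          0.          0.          0.        ] [0.65  0.074 0.384] [[1.0, -0.0, -0.0], [-0.0, -0.97, 0.26], [-0.0, -0.26, -0.97]]
{'time': 0.15, 'joint_positions': array([-1.74117984e-01,  2.45662807e-01,  1.55870327e+00, -3.18947302e-06,
        1.33867944e+00, -1.74105075e-01]), 'qd': array([ 7.64357464e-04, -2.31660686e-03, -3.09168089e-03,  3.44507451e-05,
       -4.53422049e-04, -1.06131579e-03]), 'joint_efforts': array([ 8.87750393e-04, -4.16263855e+01, -3.14982533e+01,  6.85620052e-02,
        3.16100603e-02, -6.42144232e-05]), 'ee_pos': array([6.49554973e-01, 7.16181917e-05, 2.04609148e-01]), 'eef_rot': array([-2.22061476e+00, -2.22058773e+00,  1.31327125e-03]), 'wrist_force': array([0.61033609, 0.57482164, 0.12231675]), 'wrist_torque': array([ 0.02218753,  0.00825757, -0.038319  ]), 'grasp_force': 0.0, 'grip_width': 1.002642245806302}
```

View pics/scene0.png

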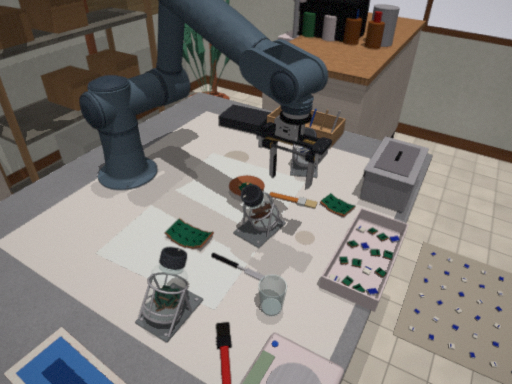

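View pics/side0.png

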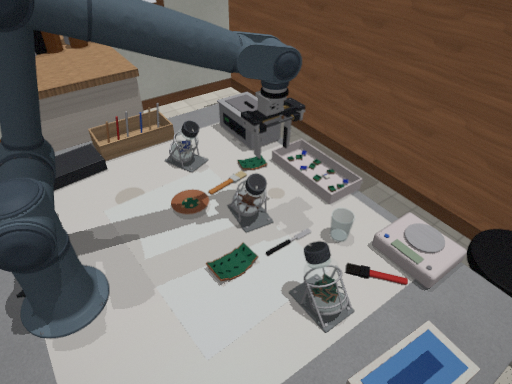

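Stands a (far), b (middle), c (near) are visible; b's contents look brown, and a's and c's look blue-white and green. I'll check with enlarged crops.

```bash
python3 - <<'E'
import cv2,numpy as np,pickle
d=pickle.load(open("d0.pkl","rb"))
def crop(n,x,y,w,h): return cv2.resize(d[n]["frame"][y:y+h,x:x+w,::-1],(400,300),interpolation=cv2.INTER_CUBIC)
A=np.vstack([np.hstack([crop("scene",225,172,80,60+8),crop("side",210,165,80,68)]),np.hstack([crop("scene",130,240,90,92),crop("side",150,115,70,60)])])
cv2.imwrite("pics/crop.png",A)
E
```

```text
(no output)
```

View pics/crop.png

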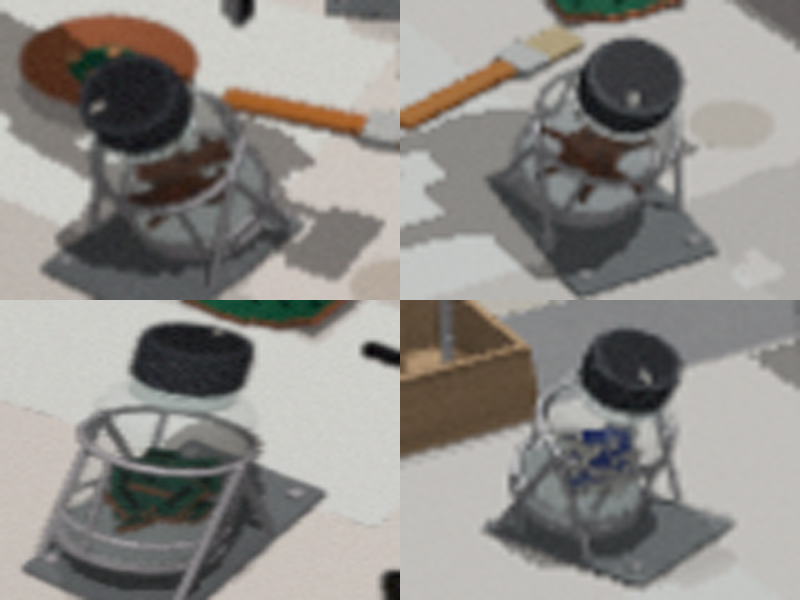

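View pics/wrist0.png

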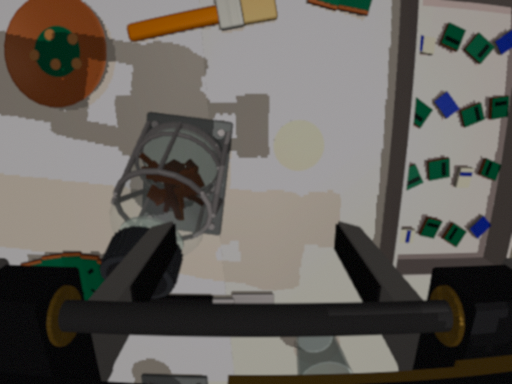

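The nails (brown, radiating rods) are in the middle jar b. Its lid is at about (252,195) in scene and (256,186) in side, and the base plate corners are at about (150,112), (232,122) and (218,235) in wrist.

```bash
cat > h.py <<'E'
import cv2,numpy as np
def ray(c,p):
    u=cv2.undistortPoints(np.array([[p]],float),c["mtx"],c["dist_coeffs"])[0,0]
    v=c["R"].T@np.array([u[0],u[1],1]); return -c["R"].T@c["t"],v/np.linalg.norm(v)
def plane(c,p,z):
    o,v=ray(c,p); return o+v*(z-o[2])/v[2]
def tri(rs):
    A=sum(np.eye(3)-np.outer(v,v) for o,v in rs);b=sum((np.eye(3)-np.outer(v,v))@o for o,v in rs)
    X=np.linalg.solve(A,b);return X,[np.linalg.norm(np.cross(X-o,v)) for o,v in rs]
def proj(c,X):
    return cv2.projectPoints(np.array([X],float),cv2.Rodrigues(c["R"])[0],c["t"],c["mtx"],c["dist_coeffs"])[0].ravel()
def lid(c,seed,th=70,win=28):
    g=cv2.cvtColor(c["frame"],cv2.COLOR_RGB2GRAY)
    m=np.zeros_like(g);x,y=seed;m[y-win:y+win,x-win:x+win]=(g[y-win:y+win,x-win:x+win]<th)*255
    m=cv2.morphologyEx(m,cv2.MORPH_OPEN,np.ones((3,3)))
    cs=cv2.findContours(m,0,2)[0]
    k=max(cs,key=cv2.contourArea);k=cv2.convexHull(k);M=cv2.moments(k)
    return (M["m10"]/M["m00"],M["m01"]/M["m00"]),cv2.boundingRect(k),M["m00"]
E
python3 - <<'E'
import pickle;from h import *
d=pickle.load(open("d0.pkl","rb"))
for th in (55,65,75):
    rs=[]
    for n,s in(("scene",(252,196)),("side",(256,186))):
        l=lid(d[n],s,th);print(n,l);rs.append(ray(d[n],l[0]))
    print(th,tri(rs))
for n,ps in(("wrist",[(150,112),(232,122),(218,235)]),("side",[(227.6,205.8),(246,231.9),(273,221.7)]),("scene",[(233.4,232.8),(284.6,223.7)])):
    print(n,[plane(d[n],p,.008).round(3) for p in ps])
E
```

```text
scene ((248.87437544610992, 194.01034975017842), (233, 184, 30, 23), 467.0)
side ((252.5022831050228, 190.0593607305936), (246, 185, 15, 10), 73.0)
55 (array([ 0.54726416, -0.04288806,  0.14224495]), [np.float64(0.00645997700287022), np.float64(0.0064599770028702696)])
scene ((246.69047619047618, 192.15174985656913), (230, 179, 33, 28), 581.0)
side ((256.8428874734607, 181.43736730360934), (249, 175, 16, 14), 157.0)
65 (array([ 0.5541105 , -0.05921814,  0.17150741]), [np.float64(0.0017188890435962877), np.float64(0.0017188890435963062)])
scene ((246.62346711259752, 192.02062430323298), (229, 179, 34, 28), 598.0)
side ((255.57971014492753, 184.33221850613154), (246, 174, 20, 21), 299.0)
75 (array([ 0.55051433, -0.05621964,  0.164737  ]), [np.float64(0.001592729697800251), np.float64(0.001592729697800274)])
wrist [array([0.53 , 0.069, 0.008]), array([0.623, 0.057, 0.008]), array([ 0.603, -0.08 ,  0.008])]
side [array([0.524, 0.062, 0.008]), array([ 0.507, -0.07 ,  0.008]), array([ 0.601, -0.082,  0.008])]
scene [array([ 0.514, -0.07 ,  0.008]), array([0.626, 0.045, 0.008])]
```

```bash
python3 - <<'E'
import pickle;from h import *
d=pickle.load(open("d0.pkl","rb"))
for th in (82,90,98,106):
    rs=[]
    for n,s in(("scene",(248,192)),("side",(256,184))):
        l=lid(d[n],s,th,22);print(n,np.round(l[0],1),l[1:]);rs.append(ray(d[n],l[0]))
    print(th,tri(rs))
g=cv2.cvtColor(d["side"]["frame"],cv2.COLOR_RGB2GRAY);print(g[168:204:2,240:274:2])
for X in ([.560,-.054,.153],[.555,-.055,.153]): print([proj(d[n],X).round(1) for n in("scene","side","wrist")])
E
```

```text
scene [246.5 192.1] ((229, 179, 34, 28), 628.0)
side [255.4 184.2] ((246, 174, 20, 21), 313.0)
82 (array([ 0.55024781, -0.05597508,  0.16471129]), [np.float64(0.0012831675972639132), np.float64(0.001283167597263926)])
scene [246.7 191.8] ((229, 178, 35, 29), 676.0)
side [255.5 184.2] ((246, 174, 20, 21), 316.5)
90 (array([ 0.55046792, -0.055718  ,  0.16512641]), [np.float64(0.001642690066855215), np.float64(0.0016426900668550667)])
scene [247.2 190.8] ((229, 178, 35, 29), 777.5)
side [255.3 184.1] ((245, 174, 21, 21), 326.0)
98 (array([ 0.55036949, -0.05415567,  0.16595956]), [np.float64(0.002974243897888039), np.float64(0.0029742438978878696)])
scene [249.5 194.6] ((229, 177, 41, 37), 1141.0)
side [255.2 184.1] ((245, 174, 21, 21), 332.5)
106 (array([ 0.55582097, -0.04820511,  0.15522678]), [np.float64(0.0006168333412325384), np.float64(0.0006168333412326247)])
[[150  64  61  57  61  59  92  68  94  87 149 180 190 190 192 191 191]
 [177 112  90 108 151 149 148 154 192 192 190 191 191 191 191 189 191]
 [161 160 169 184 192 191 190 188 180 192 191 192 190 191 192 191 191]
 [160 159 15
[... 493 characters left out ...]
4 143  48  24  46  71  56 116  56  60  65  57 177 192 186 178]
 [108 140 133  98  28  26  34  59  67  70  61  54 112 173 185 174 173]
 [137 149 142 126 103  28  25  31  25  30  35  72 132 167 174 174 173]
 [ 84 128 124  71  92 123  62  32  26  52 109 136 124 167 175 174 172]
 [103  56  58  52  52  61  98 122 125 124  97 132 121 140 189 177 173]
 [130  80  46  57  57  54  53  51  61 101 113 130 127 115 128 188 174]
 [ 87  42  41  43  50  44  50 102 146 150 132 110 135 134 174 191 191]
 [ 86  79  50  42  35  37  49 140 139 139 124 105 118 155 191 190 190]]
[array([249.8, 196.7]), array([257.6, 185.5]), array([143.4, 273.2])]
[array([248. , 196.3]), array([256.4, 186.3]), array([137.5, 274.2])]
```

```bash
python3 - <<'E'
import pickle;from h import *
d=pickle.load(open("d0.pkl","rb"))
g=cv2.cvtColor(d["scene"]["frame"],cv2.COLOR_RGB2GRAY)
f=d["scene"]["frame"].astype(int);m=((f.max(2)-f.min(2)<22)&(g<85)).astype(np.uint8)
m[:178]=0;m[215:]=0;m[:,:235]=0;m[:,275:]=0
print("\n".join("".join(".#"[v] for v in row) for row in m[178:215,235:275]))
n,l,s,c=cv2.connectedComponentsWithStats(cv2.morphologyEx(m,cv2.MORPH_OPEN,np.ones((3,3))));print(s,c)
i=1+s[1:,4].argmax()
print(tri([ray(d["scene"],c[i]),ray(d["side"],(255.4,184.2))]))
E
```

```text
........................................
........................................
........................................
........................................
........................................
.......##......#........................
......#.......####......................
......#....###########..................
....##....#############.................
....#..#################................
....#..##################...............
.....#.###################..............
......#####################.............
......#####################.............
......######################............
......######################............
......#######################...........
.....####..##################...........
....####...#################............
......##.###################......#.....
......######################............
......######################............
.......####################.............
........###################.........#...
.........##################.........#...
.........#################....##.####...
.........###############......###.##....
..........#############.......#....#....
.........#.....######....####......#....
.........#..............####.......#....
.........#...........##..###.....###....
.........#.......####.........####......
.........#.......#..........###..##.....
.........#.......#........##.##..##.....
.........##......###.#####....####......
..........#........####.##......#.......
..........##........###......#.#.....##.
[[     0      0    512    384 196203]
 [   241    184     22     23    396]
 [   260    206      3      3      9]] [[255.50759672 191.49201592]
 [251.61111111 195.10353535]
 [261.         207.        ]]
(array([ 0.55955115, -0.04364154,  0.15118305]), [np.float64(0.00014441500189363234), np.float64(0.00014441500189379714)])
```

>>> step_arm([
  [1,-0.15,-0.3,-0.1,0.01],
  [1,-0.3,-0.6,-0.1,0.021],
  [1,-0.45,-0.9,-0.1,0.021],
  [1,-0.45,-0.9,-0.1,0.021],
  [1,-0.45,-0.9,-0.1,0.021],
  [1,-0.45,-0.9,-0.1,0.021],
], newtons=40)

```text
time: 0.65
ee_pos: [0.5605, -0.045, 0.2157]
eef_rot: [2.363, 2.07, 0.001]
wrist_force: [-0.7, 0.3, -0.1]
grip_width: 1.004
grasp_force: 0.0
```

```bash
python3 - <<'E'
from workcell import r, optics
import pickle;from h import *
c=optics.camera("wrist");pickle.dump(c,open("d1.pkl","wb"))
s=r.read_state();print(s["ee_pos"],s["eef_rot"])
for X in ([.5595,-.044,.152],[.5586,-.051,.165]): print(proj(c,X))
cv2.imwrite("pics/w1.png",c["frame"][:,:,::-1])
E
```

```text
[ 0.56082058 -0.04484114  0.21574876] [2.36228550e+00 2.07018424e+00 9.32653092e-04]
[253.33313336 203.24347889]
[253.30947164 217.31858403]
```

View pics/w1.png

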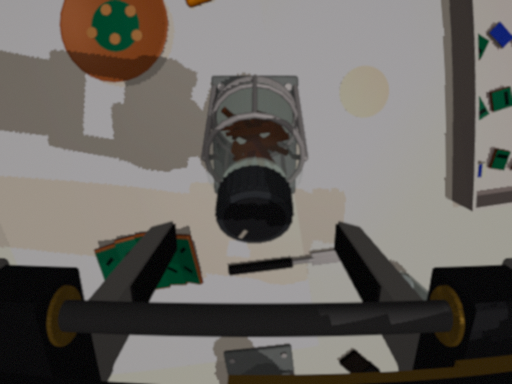

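The lid spans x 216–293 and y 165–242 in the wrist view, centred at (254.5,204). That matches my estimate (253,203), and the plate is square with the image. I'll descend with the yaw turned back 25° and grip.

>>> step_arm([
  [1,0,0,0,-0.02],
  [1,0,0,0.2,-0.04],
  [1,0,0,0.4,-0.06],
  [1,0,0,0.6,-0.069],
  [1,0,0,0.77,-0.069],
  [1,0,0,0.77,-0.069],
  [0.6,0,0,0.77,-0.069],
  [0.5,0,0,0.77,-0.069],
  [0.4,0,0,0.77,-0.069],
  [0.4,0,0,0.77,-0.069],
  [0.4,0,0,0.77,-0.069],
], newtons=30)

```text
time: 1.62
ee_pos: [0.5607, -0.0452, 0.1396]
eef_rot: [1.861, 2.529, 0.001]
wrist_force: [-0.9, -0.6, -0.2]
grip_width: 0.681
grasp_force: 1.2
```

```bash
cat > s.py <<'E'
from workcell import r
s=r.read_state()
for k in ("time","ee_pos","eef_rot","wrist_force","wrist_torque","grasp_force","grip_width"):print(k,s[k] if isinstance(s[k],float) else s[k].round(3))
E
python3 s.py
```

```text
time 1.6167
ee_pos [ 0.561 -0.045  0.14 ]
eef_rot [1.861e+00 2.529e+00 1.000e-03]
wrist_force [-0.916 -0.602 -0.182]
wrist_torque [-0.184  0.36  -0.038]
grasp_force 1.2106633186340332
grip_width 0.6814448552345831
```

>>> step_arm([
  [0.4,0,0,0,0],
  [0.4,0,0,0,0],
  [0.4,0,0,0.002,0.015],
  [0.4,0,0,0.003,0.03],
  [0.4,0,0,0.005,0.05],
  [0.4,0,0,0.007,0.07],
  [0.4,0.005,0,0.008,0.09],
  [0.4,0.005,0,0.01,0.11],
  [0.4,0.006,0,0.012,0.125],
  [0.4,0.006,0,0.013,0.139],
  [0.4,0.006,0,0.013,0.139],
], newtons=40)

```text
time: 2.53
ee_pos: [0.5616, -0.0442, 0.1363]
eef_rot: [2.756, 1.503, 0.007]
wrist_force: [13.5, -2.7, -9.2]
grip_width: 0.625
grasp_force: 40.0
```

```bash
python3 s.py; python3 - <<'E'
from workcell import optics
import cv2
c=[optics.camera(n)["frame"][:,:,::-1] for n in("wrist","side")]
cv2.imwrite("pics/w2.png",cv2.hconcat([cv2.resize(c[0][120:270,155:355],(400,300)),cv2.resize(c[1][150:225,210:310],(400,300),interpolation=2)]))
E
```

```text
time 2.5333
ee_pos [ 0.562 -0.044  0.136]
eef_rot [2.756 1.503 0.007]
wrist_force [13.514 -2.716 -9.17 ]
wrist_torque [ 0.482 -0.793  0.834]
grasp_force 39.98332500457764
grip_width 0.6253966684069415
```

View pics/w2.png

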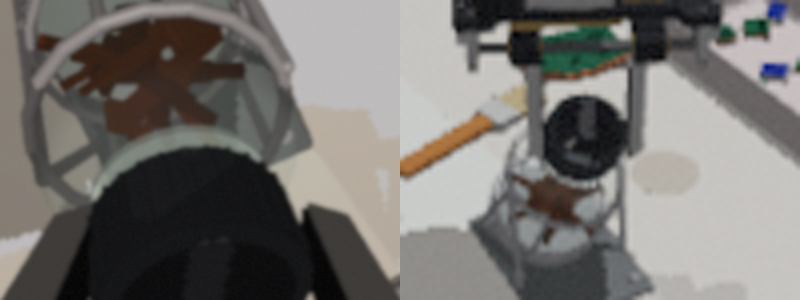

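>>> step_arm([
  [0.8,0,0,0,0],
  [0.85,0,0,0,0],
  [0.85,0,0,0,-0.01],
  [0.85,0,0,0,-0.03],
  [0.85,0,0,0,-0.05],
  [0.85,0,0,0,-0.07],
  [0.85,0,0,0,-0.09],
  [0.85,0,0,0,-0.11],
  [0.85,0,0,0,-0.13],
  [0.85,0,0,0,-0.139],
  [0.85,0,0,0,-0.139],
])

```text
time: 3.55
ee_pos: [0.5601, -0.0445, 0.1374]
eef_rot: [1.861, 2.53, 0.001]
wrist_force: [0.4, 0.4, -0.1]
grip_width: 0.85
grasp_force: 0.0
```

```bash
cat > mark.py <<'E'
from h import *
from workcell import optics
import pickle
a=np.array([-.062,-.465,.883]);d=np.array([-.132,-.991,0]);e1=np.array([.991,-.132,0]);e2=np.cross(a,e1)
def mark(c,T):
    f=c["frame"].astype(int);g=f.min(2)
    best=[]
    m=np.zeros(g.shape,np.uint8)
    hs=np.int32([proj(c,T+.026*(np.cos(t)*e1+np.sin(t)*e2)).round() for t in np.linspace(0,6.28,40)])
    cv2.fillPoly(m,[hs],1)
    v=np.where(m>0,g,0);med=np.median(g[m>0]);w=np.clip(v-med-18,0,None)*m
    ys,xs=np.nonzero(w);
    out=[]
    for x,y in zip(xs,ys):
        o,r=ray(c,(x,y));X=o+r*((T-o)@a)/(r@a)-T
        out.append((x,y,w[y,x],round(np.hypot(X@e1,X@e2)*1e3),round(np.degrees(np.arctan2(X@e2,X@e1)))))
    return sorted(out,key=lambda q:-q[2])[:7]
if __name__=="__main__":
    T=np.array([.5595,-.0505,.1655]);d0=pickle.load(open("d0.pkl","rb"))
    for n in("scene","side"): print(n,"start",mark(d0[n],T)); print("now",mark(optics.camera(n),T-a*.0015))
E
python3 mark.py; python3 s.py
```

```text
scene start [(np.int64(244), np.int64(196), np.float64(67.0), 20, -119), (np.int64(243), np.int64(196), np.float64(41.0), 22, -123), (np.int64(245), np.int64(195), np.float64(39.0), 16, -123), (np.int64(244), np.int64(195), np.float64(37.0), 19, -127), (np.int64(245), np.int64(196), np.float64(37.0), 18, -113), (np.int64(243), np.int64(197), np.float64(30.0), 24, -116), (np.int64(243), np.int64(195), np.float64(18.0), 21, -131)]
now [(np.int64(245), np.int64(193), np.float64(6.0), 16, -149), (np.int64(243), np.int64(192), np.float64(5.0), 22, -159), (np.int64(258), np.int64(186), np.float64(4.0), 27, 74), (np.int64(245), np.int64(192), np.float64(4.0), 16, -160), (np.int64(241), np.int64(195), np.float64(4.0), 27, -138), (np.int64(244), np.int64(192), np.float64(3.0), 19, -159), (np.int64(242), np.int64(197), np.float64(3.0), 26, -122)]
side start [(np.int64(254), np.int64(173), np.float64(77.0), 27, 83), (np.int64(260), np.int64(174), np.float64(71.0), 27, 45), (np.int64(257), np.int64(173), np.float64(67.0), 27, 64), (np.int64(255), np.int64(173), np.float64(60.0), 27, 77), (np.int64(256), np.int64(173), np.float64(59.0), 27, 70), (np.int64(256), np.int64(187), np.float64(54.0), 18, -122), (np.int64(266), np.int64(182), np.float64(51.0), 27, -22)]
now [(np.int64(260), np.int64(174), np.float64(70.0), 28, 44), (np.int64(266), np.int64(183), np.float64(64.0), 27, -27), (np.int64(259), np.int64(174), np.float64(22.0), 26, 50), (np.int64(253), np.int64(174), np.float64(20.0), 26, 90), (np.int64(248), np.int64(178), np.float64(17.0), 27, 136), (np.int64(250), np.int64(175), np.float64(14.0), 27, 111), (np.int64(248), np.int64(180), np.float64(12.0), 25, 150)]
time 3.65
ee_pos [ 0.56  -0.044  0.137]
eef_rot [1.865e+00 2.528e+00 1.000e-03]
wrist_force [0.126 0.646 0.027]
wrist_torque [ 0.037 -0.028  0.013]
grasp_force 0.0
grip_width 0.8523618185191867
```

>>> step_arm([
  [0.4,0,0,0,0],
  [0.4,0,0,0,0],
  [0.4,0,0,0,0],
  [0.4,0,0,0,0],
  [0.4,0,0,0.005,0.02],
  [0.4,0,0,0.005,0.04],
  [0.4,0,0,0.007,0.06],
  [0.4,0.005,0,0.01,0.08],
  [0.4,0.005,0,0.01,0.1],
  [0.4,0.006,0,0.012,0.12],
  [0.4,0.006,0,0.013,0.139],
  [0.4,0.006,0,0.013,0.139],
], newtons=40)

```text
time: 4.65
ee_pos: [0.5611, -0.0441, 0.135]
eef_rot: [2.757, 1.501, 0.004]
wrist_force: [11.5, -3.2, -8.8]
grip_width: 0.628
grasp_force: 40.0
```

```bash
python3 s.py
```

```text
time 4.65
ee_pos [ 0.561 -0.044  0.135]
eef_rot [2.757 1.501 0.004]
wrist_force [11.525 -3.221 -8.813]
wrist_torque [ 0.242 -0.745  0.604]
grasp_force 39.99811176028743
grip_width 0.6279070895668363
```

>>> step_arm([
  [0.8,0,0,0,0],
  [0.85,0,0,0,0],
  [0.85,0,0,0,-0.01],
  [0.85,0,0,0,-0.03],
  [0.85,0,0,0,-0.05],
  [0.85,0,0,0,-0.07],
  [0.85,0,0,0,-0.09],
  [0.85,0,0,0,-0.11],
  [0.85,0,0,0,-0.13],
  [0.85,0,0,0,-0.139],
  [0.85,0,0,0,-0.139],
])

```text
time: 5.57
ee_pos: [0.5597, -0.0438, 0.136]
eef_rot: [1.861, 2.53, 0.0]
wrist_force: [-1.0, 0.5, -0.5]
grip_width: 0.847
grasp_force: 0.0
```

```bash
python3 - <<'E'
from mark import *
T=np.array([.5595,-.0505,.1655])
for n in("scene","side"): print(n,mark(optics.camera(n),T-a*.003))
E
```

```text
scene [(np.int64(247), np.int64(189), np.float64(17.0), 17, 162), (np.int64(247), np.int64(190), np.float64(17.0), 15, 170), (np.int64(258), np.int64(187), np.float64(7.0), 26, 71), (np.int64(246), np.int64(189), np.float64(7.0), 20, 168), (np.int64(257), np.int64(186), np.float64(3.0), 26, 81), (np.int64(242), np.int64(197), np.float64(2.0), 26, -124), (np.int64(242), np.int64(198), np.float64(2.0), 27, -118)]
side [(np.int64(261), np.int64(175), np.float64(47.0), 27, 36), (np.int64(248), np.int64(178), np.float64(30.0), 27, 134), (np.int64(265), np.int64(186), np.float64(30.0), 27, -47), (np.int64(260), np.int64(175), np.float64(28.0), 26, 42), (np.int64(253), np.int64(174), np.float64(27.0), 26, 89), (np.int64(258), np.int64(174), np.float64(27.0), 26, 56), (np.int64(255), np.int64(174), np.float64(26.0), 25, 76)]
```

>>> step_arm([
  [0.4,0,0,0,0],
  [0.4,0,0,0,0],
  [0.4,0,0,0,0],
  [0.4,0,0,0,0],
  [0.4,0,0,0.005,0.02],
  [0.4,0,0,0.005,0.04],
  [0.4,0,0,0.007,0.06],
  [0.4,0.005,0,0.01,0.08],
  [0.4,0.005,0,0.01,0.1],
  [0.4,0.006,0,0.012,0.12],
  [0.4,0.006,0,0.013,0.139],
  [0.4,0.006,0,0.013,0.139],
], newtons=40)

```text
time: 6.67
ee_pos: [0.5612, -0.0436, 0.1339]
eef_rot: [2.757, 1.501, 0.005]
wrist_force: [13.2, -2.8, -8.5]
grip_width: 0.624
grasp_force: 40.0
```

```bash
python3 s.py
```

```text
time 6.6667
ee_pos [ 0.561 -0.044  0.134]
eef_rot [2.757 1.501 0.005]
wrist_force [13.176 -2.847 -8.494]
wrist_torque [ 0.236 -0.876  0.637]
grasp_force 39.99801280297106
grip_width 0.6237138190277893
```

>>> step_arm([
  [0.8,0,0,0,0],
  [0.85,0,0,0,0],
  [0.85,0,0,0,-0.01],
  [0.85,0,0,0,-0.03],
  [0.85,0,0,0,-0.05],
  [0.85,0,0,0,-0.07],
  [0.85,0,0,0,-0.09],
  [0.85,0,0,0,-0.11],
  [0.85,0,0,0,-0.13],
  [0.85,0,0,0,-0.139],
  [0.85,0,0,0,-0.139],
])

```text
time: 7.58
ee_pos: [0.5594, -0.0433, 0.1347]
eef_rot: [1.862, 2.53, 0.0]
wrist_force: [0.3, 0.1, -0.5]
grip_width: 0.851
grasp_force: 0.0
```

```bash
python3 - <<'E'
from mark import *
T=np.array([.5595,-.0505,.1655])
for n in("scene",): print(n,mark(optics.camera(n),T-a*.004))
E
```

```text
scene [(np.int64(251), np.int64(187), np.float64(18.0), 19, 123), (np.int64(251), np.int64(188), np.float64(16.0), 16, 123), (np.int64(258), np.int64(187), np.float64(10.0), 26, 72), (np.int64(257), np.int64(186), np.float64(7.0), 26, 82), (np.int64(251), np.int64(189), np.float64(5.0), 13, 122), (np.int64(259), np.int64(188), np.float64(4.0), 26, 62), (np.int64(242), np.int64(198), np.float64(4.0), 27, -120)]
```

>>> step_arm([
  [0.4,0,0,0,0],
  [0.4,0,0,0,0],
  [0.4,0,0,0,0],
  [0.4,0,0,0,0],
  [0.4,0,0,0.002,0.02],
  [0.4,0,0,0.004,0.04],
  [0.4,0,0,0.006,0.055],
  [0.4,0.003,0,0.006,0.07],
  [0.4,0.003,0,0.006,0.07],
], newtons=40)

```text
time: 8.38
ee_pos: [0.5602, -0.0414, 0.1323]
eef_rot: [-2.372, -2.059, -0.007]
wrist_force: [10.4, 4.8, -11.2]
grip_width: 0.614
grasp_force: 40.0
```

```bash
python3 s.py
```

```text
time 8.3833
ee_pos [ 0.56  -0.041  0.132]
eef_rot [-2.372 -2.059 -0.007]
wrist_force [ 10.393   4.757 -11.2  ]
wrist_torque [ 0.902 -1.415  0.179]
grasp_force 39.98457491397858
grip_width 0.6139892644060564
```

>>> step_arm([
  [0.4,0,0,0.002,0.02],
  [0.4,0,0,0.003,0.035],
  [0.4,0,0,0.003,0.035],
])

```text
time: 8.63
ee_pos: [0.5617, -0.0418, 0.1322]
eef_rot: [2.581, 1.788, 0.01]
wrist_force: [19.2, 2.6, -15.9]
grip_width: 0.614
grasp_force: 40.2
```

```bash
python3 s.py
```

```text
time 8.6333
ee_pos [ 0.562 -0.042  0.132]
eef_rot [2.581 1.788 0.01 ]
wrist_force [ 19.179   2.638 -15.917]
wrist_torque [ 0.991 -1.836  0.83 ]
grasp_force 40.23069441318512
grip_width 0.6137309539115922
```

>>> step_arm([
  [0.4,0,0,0.003,0.017],
  [0.4,0,0,0.004,0.034],
  [0.4,0,0,0.004,0.034],
])

```text
time: 8.88
ee_pos: [0.561, -0.0435, 0.133]
eef_rot: [2.755, 1.503, 0.003]
wrist_force: [11.0, -3.0, -6.4]
grip_width: 0.629
grasp_force: 40.5
```

```bash
python3 s.py
```

```text
time 8.8833
ee_pos [ 0.561 -0.044  0.133]
eef_rot [2.755 1.503 0.003]
wrist_force [11.04  -3.002 -6.429]
wrist_torque [-0.085 -0.715  1.02 ]
grasp_force 40.46051293727942
grip_width 0.6287795197862712
```

>>> step_arm([
  [0.8,0,0,0,0],
  [0.85,0,0,0,0],
  [0.85,0,0,0,-0.01],
  [0.85,0,0,0,-0.03],
  [0.85,0,0,0,-0.05],
  [0.85,0,0,0,-0.07],
  [0.85,0,0,0,-0.09],
  [0.85,0,0,0,-0.11],
  [0.85,0,0,0,-0.13],
  [0.85,0,0,0,-0.139],
  [0.85,0,0,0,-0.139],
])

```text
time: 9.8
ee_pos: [0.5592, -0.0429, 0.1332]
eef_rot: [-1.862, -2.53, -0.0]
wrist_force: [0.6, -0.1, -0.4]
grip_width: 0.853
grasp_force: 0.0
```

```bash
python3 - <<'E'
from mark import *
T=np.array([.5595,-.0505,.1655])
for n in("scene","side"): print(n,mark(optics.camera(n),T-a*.005))
E
```

```text
scene [(np.int64(254), np.int64(189), np.float64(15.5), 15, 88), (np.int64(255), np.int64(188), np.float64(11.5), 19, 86), (np.int64(256), np.int64(188), np.float64(8.5), 20, 79), (np.int64(254), np.int64(190), np.float64(6.5), 12, 79), (np.int64(258), np.int64(187), np.float64(5.5), 26, 74), (np.int64(259), np.int64(188), np.float64(4.5), 26, 64), (np.int64(255), np.int64(189), np.float64(4.5), 16, 79)]
side [(np.int64(258), np.int64(174), np.float64(74.0), 28, 55), (np.int64(257), np.int64(174), np.float64(71.0), 27, 61), (np.int64(256), np.int64(174), np.float64(59.0), 26, 68), (np.int64(255), np.int64(174), np.float64(50.0), 26, 74), (np.int64(260), np.int64(175), np.float64(48.0), 27, 42), (np.int64(254), np.int64(174), np.float64(46.0), 27, 81), (np.int64(265), np.int64(186), np.float64(41.0), 27, -45)]
```

>>> step_arm([
  [0.4,0,0,0,0],
  [0.4,0,0,0,0],
  [0.4,0,0,0,0],
  [0.4,0,0,0,0],
  [0.4,0,0,0.002,0.02],
  [0.4,0,0,0.003,0.04],
  [0.4,0,0,0.003,0.04],
], newtons=40)

```text
time: 10.48
ee_pos: [0.5586, -0.0405, 0.1321]
eef_rot: [-2.168, -2.266, -0.005]
wrist_force: [-4.6, 6.8, 2.3]
grip_width: 0.61
grasp_force: 40.0
```

```bash
python3 s.py
```

```text
time 10.4833
ee_pos [ 0.559 -0.041  0.132]
eef_rot [-2.168 -2.266 -0.005]
wrist_force [-4.581  6.848  2.269]
wrist_torque [ 1.272 -0.323 -0.794]
grasp_force 40.02302885055542
grip_width 0.6096384906356064
```

>>> step_arm([
  [0.4,0,0,0.002,0.015],
  [0.4,0.003,0,0.003,0.03],
  [0.4,0.003,0,0.003,0.03],
])

```text
time: 10.73
ee_pos: [0.5602, -0.0407, 0.1323]
eef_rot: [-2.37, -2.061, -0.007]
wrist_force: [4.8, 6.3, -3.4]
grip_width: 0.611
grasp_force: 40.1
```

```bash
python3 s.py
```

```text
time 10.7333
ee_pos [ 0.56  -0.041  0.132]
eef_rot [-2.37  -2.061 -0.007]
wrist_force [ 4.795  6.298 -3.423]
wrist_torque [ 1.228 -1.106  0.66 ]
grasp_force 40.11276841163635
grip_width 0.611479424253825
```

>>> step_arm([
  [0.4,0,0,0,0.014],
  [0.4,0,0,0,0.014],
])

```text
time: 10.9
ee_pos: [0.561, -0.0398, 0.1327]
eef_rot: [-2.457, -1.956, -0.011]
wrist_force: [8.2, 10.5, -3.3]
grip_width: 0.614
grasp_force: 40.4
```

```bash
python3 s.py; python3 - <<'E'
from mark import *
T=np.array([.5595,-.0505,.1655])
for n in("scene",): print(n,mark(optics.camera(n),T-a*.005))
E
```

```text
time 10.9
ee_pos [ 0.561 -0.04   0.133]
eef_rot [-2.457 -1.956 -0.011]
wrist_force [ 8.164 10.497 -3.318]
wrist_torque [ 1.848 -1.427  1.008]
grasp_force 40.351141691207886
grip_width 0.6136091896359188
scene [(np.int64(256), np.int64(188), np.float64(52.5), 20, 79), (np.int64(256), np.int64(189), np.float64(47.5), 18, 72), (np.int64(255), np.int64(189), np.float64(44.5), 16, 79), (np.int64(255), np.int64(190), np.float64(41.5), 14, 70), (np.int64(254), np.int64(190), np.float64(36.5), 12, 79), (np.int64(260), np.int64(193), np.float64(36.5), 26, 27), (np.int64(260), np.int64(194), np.float64(36.5), 27, 21)]
```

>>> step_arm([
  [0.8,0,0,0,0],
  [0.85,0,0,0,0],
  [0.85,0,0,0,-0.01],
  [0.85,0,0,0,-0.03],
  [0.85,0,0,0,-0.05],
  [0.85,0,0,0,-0.065],
  [0.85,0,0,0,-0.065],
])

```text
time: 11.53
ee_pos: [0.5589, -0.043, 0.1325]
eef_rot: [-2.009, -2.415, 0.001]
wrist_force: [0.5, 0.7, -0.1]
grip_width: 0.853
grasp_force: 0.0
```

```bash
python3 s.py; python3 - <<'E'
from mark import *
T=np.array([.5595,-.0505,.1655])
C={n:optics.camera(n) for n in("scene","wrist")}
for n in C: print(n,mark(C[n],T-a*.0055))
w=C["wrist"]["frame"][130:280,155:355,::-1];s=C["scene"]["frame"][170:224,215:287,::-1]
f=lambda i:cv2.convertScaleAbs(cv2.resize(i,(400,300),interpolation=2),alpha=2.)
cv2.imwrite("pics/m.png",cv2.hconcat([f(w),f(s)]))
E
```

```text
time 11.5333
ee_pos [ 0.559 -0.043  0.132]
eef_rot [-2.009e+00 -2.415e+00  1.000e-03]
wrist_force [ 0.528  0.726 -0.113]
wrist_torque [ 0.054 -0.063 -0.053]
grasp_force 0.0
grip_width 0.852641451813751
scene [(np.int64(255), np.int64(189), np.float64(45.0), 16, 80), (np.int64(255), np.int64(188), np.float64(34.0), 19, 87), (np.int64(256), np.int64(188), np.float64(19.0), 20, 80), (np.int64(254), np.int64(189), np.float64(16.0), 15, 89), (np.int64(259), np.int64(188), np.float64(10.0), 26, 64), (np.int64(256), np.int64(187), np.float64(9.0), 23, 85), (np.int64(257), np.int64(187), np.float64(9.0), 24, 80)]
wrist [(np.int64(271), np.int64(250), np.float64(97.0), 16, 76), (np.int64(270), np.int64(251), np.float64(95.0), 15, 76), (np.int64(270), np.int64(252), np.float64(94.0), 15, 75), (np.int64(271), np.int64(249), np.float64(92.0), 17, 78), (np.int64(270), np.int64(250), np.float64(92.0), 16, 78), (np.int64(271), np.int64(251), np.float64(92.0), 16, 75), (np.int64(272), np.int64(249), np.float64(91.0), 17, 77)]
```

View pics/m.png

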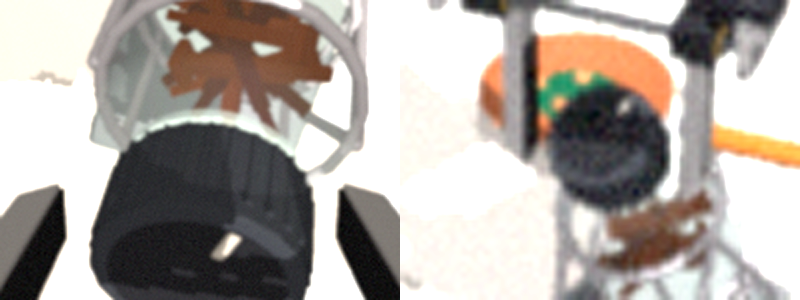

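The mark is now clear in the wrist view, at about (271,250) and 77°. After the last hold it eased back to about where it was, so the lid is on its seal. I'll do one firmer confirming tighten, measured with the wrist camera.

>>> step_arm([
  [0.4,0,0,0,0],
  [0.4,0,0,0,0],
  [0.4,0,0,0,0],
  [0.4,0,0,0,0],
  [0.4,0,0,0,0.02],
  [0.4,0,0,0,0.04],
  [0.4,0,0,0,0.055],
  [0.4,0,0,0,0.055],
], newtons=45)

```text
time: 12.3
ee_pos: [0.5601, -0.0427, 0.133]
eef_rot: [2.393, 2.032, 0.002]
wrist_force: [2.3, 0.4, -0.2]
grip_width: 0.61
grasp_force: 45.0
```

```bash
python3 s.py; python3 - <<'E'
from mark import *
T=np.array([.5595,-.0505,.1655])
for n in("scene","wrist"): print(n,mark(optics.camera(n),T-a*.0055))
E
```

```text
time 12.3
ee_pos [ 0.56  -0.043  0.133]
eef_rot [2.393e+00 2.032e+00 2.000e-03]
wrist_force [ 2.33   0.384 -0.241]
wrist_torque [ 0.017 -0.602  0.733]
grasp_force 45.00113904476166
grip_width 0.6103998508141304
scene [(np.int64(254), np.int64(190), np.float64(56.0), 13, 80), (np.int64(255), np.int64(189), np.float64(47.0), 16, 80), (np.int64(256), np.int64(188), np.float64(43.0), 20, 80), (np.int64(256), np.int64(189), np.float64(43.0), 18, 73), (np.int64(255), np.int64(190), np.float64(42.0), 14, 71), (np.int64(260), np.int64(190), np.float64(38.0), 27, 48), (np.int64(260), np.int64(194), np.float64(38.0), 27, 21)]
wrist [(np.int64(265), np.int64(247), np.float64(103.0), 16, 73), (np.int64(265), np.int64(248), np.float64(103.0), 15, 72), (np.int64(264), np.int64(249), np.float64(103.0), 15, 73), (np.int64(264), np.int64(251), np.float64(103.0), 13, 71), (np.int64(263), np.int64(252), np.float64(103.0), 12, 71), (np.int64(262), np.int64(254), np.float64(103.0), 10, 71), (np.int64(263), np.int64(254), np.float64(103.0), 11, 69)]
```

>>> step_arm([
  [0.4,0,0,0,0.015],
  [0.4,0,0,0,0.025],
  [0.4,0,0,0,0.025],
], newtons=50)

```text
time: 12.65
ee_pos: [0.5613, -0.0415, 0.1334]
eef_rot: [2.543, 1.842, 0.008]
wrist_force: [9.0, 4.3, -2.7]
grip_width: 0.61
grasp_force: 50.4
```

```bash
python3 s.py; python3 - <<'E'
from mark import *
T=np.array([.5595,-.0505,.1655])
for n in("scene","wrist"): print(n,mark(optics.camera(n),T-a*.0055)[:5])
E
```

```text
time 12.65
ee_pos [ 0.561 -0.041  0.133]
eef_rot [2.543 1.842 0.008]
wrist_force [ 9.021  4.344 -2.724]
wrist_torque [ 0.949 -1.243  1.531]
grasp_force 50.40771782398224
grip_width 0.610317450845273
scene [(np.int64(255), np.int64(190), np.float64(78.5), 14, 71), (np.int64(256), np.int64(189), np.float64(76.5), 18, 73), (np.int64(255), np.int64(189), np.float64(58.5), 16, 80), (np.int64(257), np.int64(189), np.float64(51.5), 20, 67), (np.int64(256), np.int64(188), np.float64(47.5), 20, 80)]
wrist [(np.int64(263), np.int64(248), np.float64(102.0), 16, 69), (np.int64(264), np.int64(248), np.float64(102.0), 17, 67), (np.int64(262), np.int64(249), np.float64(102.0), 16, 70), (np.int64(263), np.int64(249), np.float64(102.0), 16, 68), (np.int64(263), np.int64(250), np.float64(102.0), 15, 67)]
```

>>> step_arm([
  [0.8,0,0,0,0],
  [0.9,0,0,0,0],
  [0.95,0,0,0,-0.01],
  [0.95,0,0,0,-0.025],
  [0.95,0,0,0,-0.025],
])

```text
time: 13.17
ee_pos: [0.5587, -0.0428, 0.1323]
eef_rot: [-2.393, -2.034, 0.002]
wrist_force: [0.1, 0.0, 0.2]
grip_width: 0.925
grasp_force: 0.0
```

```bash
python3 s.py; python3 - <<'E'
from mark import *
T=np.array([.5595,-.0505,.1655])
for n in("scene","wrist"): print(n,mark(optics.camera(n),T-a*.0055)[:5])
E
```

```text
time 13.1667
ee_pos [ 0.559 -0.043  0.132]
eef_rot [-2.393e+00 -2.034e+00  2.000e-03]
wrist_force [0.113 0.028 0.223]
wrist_torque [0.007 0.029 0.001]
grasp_force 0.0
grip_width 0.9247470112614751
scene [(np.int64(255), np.int64(189), np.float64(55.0), 16, 80), (np.int64(254), np.int64(189), np.float64(53.0), 15, 89), (np.int64(255), np.int64(188), np.float64(50.0), 19, 87), (np.int64(254), np.int64(190), np.float64(49.0), 13, 80), (np.int64(256), np.int64(188), np.float64(27.0), 20, 80)]
wrist [(np.int64(263), np.int64(247), np.float64(94.0), 16, 80), (np.int64(262), np.int64(249), np.float64(94.0), 14, 81), (np.int64(262), np.int64(250), np.float64(94.0), 13, 80), (np.int64(262), np.int64(252), np.float64(94.0), 12, 79), (np.int64(261), np.int64(253), np.float64(94.0), 11, 81)]
```

After a peak of about 1.4 N m the mark eased back about 12°, to the same resting place, so the lid is sealed. I'll retreat upward now.

>>> step_arm([
  [1,0,0,-0.2,0],
  [1,0,0,-0.5,0],
  [1,0,0,-0.8,0],
  [1,0,0,-1,0],
  [1,0,0,-1,0],
  [1,0,0,-1,0],
  [1,0,0,-1,0],
])

```text
time: 13.85
ee_pos: [0.5585, -0.0426, 0.2311]
eef_rot: [-2.395, -2.03, 0.002]
wrist_force: [-0.1, 0.5, 0.1]
grip_width: 1.0
grasp_force: 0.0
```

```bash
python3 s.py; python3 -c "
from workcell import job
print(job.job_done())"
```

```text
time 13.85
ee_pos [ 0.559 -0.043  0.231]
eef_rot [-2.395e+00 -2.030e+00  2.000e-03]
wrist_force [-0.108  0.471  0.092]
wrist_torque [-0.031  0.03  -0.009]
grasp_force 0.0
grip_width 1.0004454109564902
the job is handed in; nothing more can be done
None
```

I screwed the nail jar's lid (middle stand b) down onto its seal to an estimated peak of 1.4 N m and handed the job in at 13.9 s, without touching the other two lids; the hand-in returned no verdict, so the seal rests on torque readings and the lid mark easing back to the same place after each tightening.

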